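# Unstack the test-bench parts into their nests

### The job

Four electronic parts stand in two piles on the test bench, a smaller one on top of each larger one. Take the piles apart and set each part upright in the black nest whose recess has its shape and size, flat on the recess floor and square with it. Set the parts down gently rather than dropping them, do not let any topple, and leave the multimeter and the cup where they are.

Things in the scene. Friction and masses are not known exactly. Their poses are not given: they have to be found in the camera images.
- heatsink: Larger oblong part: dark grey anodised heat sink with nine fins running lengthwise, 64 mm (its x) by 96 mm (its y, the long side) by 30 mm high, about 0.3 kg, treat as a solid block. Stands on the bench as the bottom of one of the piles (either small part may be on it). Origin: centre of its underside, z up; a half turn makes no difference.
- toroid: Larger round part: copper-wound toroidal transformer, a disc 64 mm in diameter and 30 mm high with a black pad in the middle of its flat top, outer edges bevelled 4 mm, about 0.4 kg. Stands on the bench as the bottom of the other pile. Origin: centre of its underside, z up.
- relay: Smaller oblong part: white box-shaped relay with a black foot, 30 mm (its x) by 44 mm (its y, the long side) by 28 mm high, about 0.07 kg. At the start it stands loose, upright on the middle of one of the two larger parts, turned at some angle. Origin: centre of its underside, z up; a half turn makes no difference.
- capacitor: Smaller round part: black can capacitor with a bright aluminium top, 35 mm in diameter, 40 mm high, about 0.08 kg. At the start it stands loose, upright on the middle of the larger part that does not carry the relay. Origin: centre of its underside, z up.
- nest_large_rect: Fixed black plastic block, 7 mm high, with a tan-floored recess 4 mm deep (floor 3 mm above the block's underside), 8 mm clear of its part on every side. Origin: centre of the underside, on the bench; z up. Block 96 (x) by 128 mm (y), recess 80 (x) by 112 mm (y): the heat sink's nest, long side to long side.
- nest_large_round: Fixed black plastic block, 7 mm high, with a tan-floored recess 4 mm deep (floor 3 mm above the block's underside), 8 mm clear of its part on every side. Origin: centre of the underside, on the bench; z up. Block 96 mm square, round recess 80 mm in diameter: the toroidal transformer's nest.
- nest_small_rect: Fixed black plastic block, 7 mm high, with a tan-floored recess 4 mm deep (floor 3 mm above the block's underside), 8 mm clear of its part on every side. Origin: centre of the underside, on the bench; z up. Block 62 (x) by 76 mm (y), recess 46 (x) by 60 mm (y): the relay's nest, long side to long side.
- nest_small_round: Fixed black plastic block, 7 mm high, with a tan-floored recess 4 mm deep (floor 3 mm above the block's underside), 8 mm clear of its part on every side. Origin: centre of the underside, on the bench; z up. Block 67 mm square, round recess 51 mm in diameter: the capacitor's nest.
- multimeter: Bystander: yellow handheld multimeter with a black face lying on the bench to the robot's left, 85 by 175 mm and about 45 mm high, its long side along its y. Origin: centre of its underside. Leave it alone.
- cup: Bystander: empty white cup on the bench to the robot's right, 72 mm across the rim, 85 mm high. Origin: centre of its underside. Leave it alone.
Mind the look-alikes: they are no part of the job. What is shaped like the capacitor but red is not meant. Several things have the shape of the heatsink; the one meant has the colours described above.

How it is judged:
By the outcome, as a careful person would: the job done as asked, in the order asked, and still so for the second after the job is handed in, with the robot touching nothing.
It also fails if it takes over 112 s, if anything falls off the work surface, if the arm or the gripper's body presses on something with over 40 N, if the wrist force passes 120 N, or if a joint passes its speed limit or range.

### The arm

A 6-joint arm with a two-finger parallel gripper is mounted at the origin on the work surface. World frame = base frame: x ahead of the robot, y to its left, z up, the work surface at z = 0. Lengths are in mm, angles in rad, forces in N, time in s.
With the tool pointing down it reaches from about 350 to 875 mm from the base axis. Payload 4.2 kg.
Tool frame: the origin (TCP) lies midway between the tips of the shut fingers; the grasp point (between the pads) lies 19 mm behind it (arm.hold_point_z is the distance from the TCP to the grasp point, in mm); z points along the fingers, y is the line along which they close (so a half turn about z gives the same grasp; the last joint's range is limited). The gripper opens to 85 mm and grips with 20 to 120 N. Pads are 22 mm wide; open, the fingers measure 114 mm over their backs; the gripper's body (76 mm by 85 mm) begins 54 mm behind the grasp point. The pads swing forward as they close: fully open they stand 13 mm farther back than shut.
Start: joints at [0.259, 0.385, 0.008, 0, -1.194, -0.259], TCP at [624.979, 0.025, 231.312] pointing down, gripper open.
Joint ranges: [-3.14, 3.14], [-1.21, 2.06], [-1.07, 1.41], [-3.16, 2.05], [-2.99, -0.16], [-3.1, 3.1]. Speed limits (rad/s): [2.79, 2.79, 3.14, 3.14, 3.14, 3.14].

### API

Orientations are given as a unit quaternion [x, y, z, w].
In Python, from bench import arm, vision gives the robot as it stands. The module is installed in compiled form; this text tells all that it offers.
- The arm moves only by the tool servo_tool, never from a script. Its argument "plan" is a list of rows, each a list of 7 numbers: the shift along the world's x, y, z each as a share of 300 mm, from -1 to 1, then the turn, a rotation vector about the world's x, y, z each as a share of 2 rad, from -1 to 1, then the opening, from 0 (shut) to 1 (fully open). A call has 1 to 20 rows; each row shifts and turns the commanded pose from where the row before left it; what a row does not reach is not made up. A row lasts 1/8 s, in which the tool goes at most 62.5 mm and 10.7 degrees, less where a joint would pass 70% of its speed; a pose out of reach is approached as far as the arm can. A call with a number of a shift or a turn outside -1 to 1 is refused whole. A call with a gripper value outside its range is refused whole. The fingers move at their own pace and stop on an object; the grip force is fixed at half the most. Time passes only in rows, so rows that do not move let the fingers close. It gives the time, the measured TCP pose, the force, the opening and the grip force at its end, in the units of the state.
- arm.read_state(): the state, without advancing time (a new reading comes with each control period).
- vision.get_image(name): name is "scene" or "side" or "wrist"; returns a dict with "image" (480x640x3 uint8, red, green, blue), "z_map" (480x640 float32, mm along the optical axis (not along the pixel's ray), 0 where there is no reading), "K" (3x3 intrinsics, pixels), "world_to_cam" (4x4, takes a point from world to camera coordinates); the wrist camera has in their place "mount" (4x4, takes a point from camera to tool coordinates, whose origin is the TCP and whose axes are the flange's). Camera axes: x right, y down, z forward; pixel columns grow to the right and rows downward; lengths in mm; the calibration is good to about 2 mm. A picture is of the moment at which its call begins: read the wrist's pose just before it.
- arm.job_done(): hands the job in; it is judged then, once.
The state is a dict: "clock": time; "joints": joint angles; "joint_vel": joint speeds; "joint_efforts": joint torques, N m; "position": TCP position; "ee_rot": TCP orientation; "contact_force": force on the tool from outside, world axes, zero at the start; "wrist_torque": the same for the moment, N m; "gripper_width": finger opening in mm; "grasp_force": force on a finger pad.
Only numpy, scipy, OpenCV 4.12 (cv2) and the standard library are available. Lean on these libraries where they do the work, as an engineer would, in place of code of your own. Each camera call takes 0.05 s, during which the arm holds its last target. There are 200 camera calls.

## Working session

There is one attempt and no reset: what is moved stays moved. The work goes in short steps, Python scripts to look and compute and a tool call to move; the robot and the scene stay as the last step left them, time stands still between calls to the robot, and variables do not carry over. Pictures are saved under pics/ and viewed, at most 14 in all, crops included, and the job is handed in when it is done.

Besides the shell and the picture viewer there is one more tool, called as a command line: name --pt "numbers of a row" for each row, then --argument value for the rest. servo_tool: Moves the arm, as the interface text tells. Its arguments: {"type":"object","properties":{"plan":{"type":"array"}},"required":["plan"]}

```bash
mkdir -p pics; cat > h.py <<'E'
import numpy as np, cv2
from bench import arm, vision
def grab(n):
    v=vision.get_image(n); cv2.imwrite(f'/tmp/{n}.png',v['image'][:,:,::-1]); np.savez(f'/tmp/{n}.npz',**{k:np.array(x) for k,x in v.items()}); return v
def ray(v,uv):
    T=np.linalg.inv(v['world_to_cam']); d=np.linalg.inv(v['K'])@[uv[0],uv[1],1]; return T[:3,3],T[:3,:3]@d
def onplane(v,uv,z):
    o,d=ray(v,uv); return o+d*(z-o[2])/d[2]
def cloud(v):
    u,w=np.meshgrid(np.arange(640),np.arange(480)); z=v['z_map']; K=v['K']
    P=np.stack([(u-K[0,2])/K[0,0]*z,(w-K[1,2])/K[1,1]*z,z,np.ones_like(z)],-1)
    return (P@np.linalg.inv(v['world_to_cam']).T)[...,:3]
E
python3 - <<'E'
from h import *
for n in('scene','side'):
    v=grab(n); cv2.imwrite(f'pics/{n}0.png',v['image'][:,:,::-1]); print(n,v['K'],np.linalg.inv(v['world_to_cam']).round(3).tolist())
print(arm.read_state(), arm.hold_point_z)
E
```

```text
scene [[558.62128309   0.         325.17996141]
 [  0.         558.62128309 239.14541767]
 [  0.           0.           1.        ]] [[0.822, 0.464, -0.331, 1082.8], [0.57, -0.676, 0.467, -658.425], [-0.008, -0.573, -0.82, 1221.965], [0.0, 0.0, 0.0, 1.0]]
side [[505.67802945   0.         325.6576488 ]
 [  0.         505.67802945 235.57147721]
 [  0.           0.           1.        ]] [[-0.81, -0.345, 0.474, 24.486], [-0.586, 0.443, -0.678, 828.183], [0.024, -0.828, -0.561, 724.603], [0.0, 0.0, 0.0, 1.0]]
{'clock': 0.1, 'joints': array([ 2.58642302e-01,  3.85452496e-01,  6.74998062e-03, -4.57647902e-04,
       -1.19400025e+00, -2.58599689e-01]), 'joint_vel': array([-0.00118944, -0.0009048 ,  0.00340876,  0.00095444, -0.00064928,
       -0.00070521]), 'joint_efforts': array([-2.41840362e-04, -3.93318665e+01,  1.88929778e+01,  4.19793829e+00,
       -2.58899068e-03, -3.31562532e-06]), 'position': array([6.24467940e+02, 4.73478849e-02, 2.30339116e+02]), 'ee_rot': array([-7.07061831e-01,  7.07151054e-01,  6.63087888e-04, -7.17062263e-04]), 'contact_force': array([ 0.15229178, -0.1751452 ,  0.3119575 ]), 'wrist_torque': array([ 0.00501193,  0.02473121, -0.0264647 ]), 'grasp_force': 0.0, 'gripper_width': 85.33253465603346} 18.700000000000003
```

View pics/scene0.png

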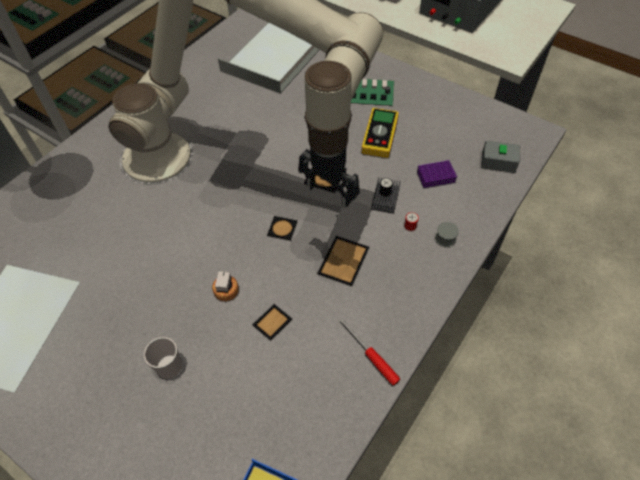

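View pics/side0.png

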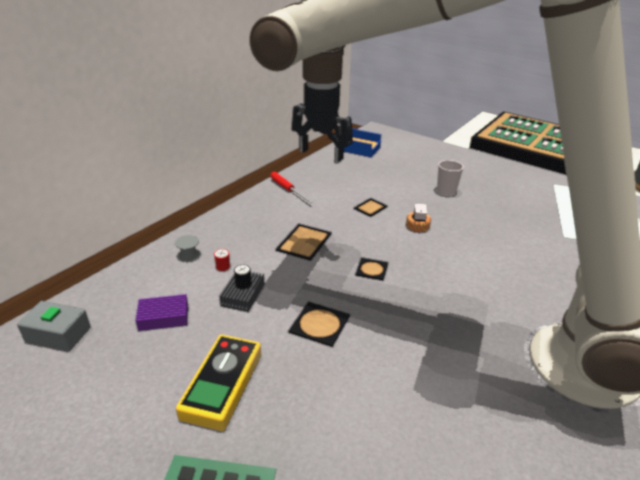

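Scene shows the relay on the toroid at (225,285) and the capacitor on the dark heat sink at (386,192). The rectangular nests are at (344,260) for large and (272,321) for small; the small round nest is at (282,228). The large round nest is under the gripper in scene and at (320,323) in side.

- **Heat sink candidates (scene):** dark grey at (386,195), purple at (437,173), grey case with green at (501,156). The dark grey finned one carrying the can fits the description.
- **Can candidates (scene):** black with bright top at (386,185), red at (411,221). The black one is meant.

I'll confirm these in an enlarged crop.

```bash
python3 - <<'E'
from h import *
for n in('scene','side'):
    v=dict(np.load(f'/tmp/{n}.npz')); C=cloud(v); 
    pts={'scene':{'cap':(386,184),'relay':(222,277),'nLR':(344,260),'nSR':(272,321),'nSr':(282,228),'cup':(161,352)},
     'side':{'cap':(243,271),'relay':(420,210),'nLR':(304,241),'nSR':(371,207),'nSr':(372,268),'nLr':(320,323),'hs':(240,298)}}[n]
    for k,p in pts.items(): print(n,k,C[p[1],p[0]].round(0),onplane(v,p,3).round(0))
s=cv2.imread('/tmp/scene.png')[140:260,340:540]; d=cv2.imread('/tmp/side.png')[200:350,120:370]
a=cv2.resize(s,(500,300),interpolation=3); b=cv2.resize(d,(500,300),interpolation=3)
cv2.imwrite('pics/crop1.png',np.vstack([a,b]))
E
```

```text
scene cap [649. 240.  69.] [624. 292.   3.]
scene relay [ 468. -228.   55.] [ 441. -209.    3.]
scene nLR [668.  10.   2.] [668.   9.   3.]
scene nSR [ 621. -234.    1.] [ 622. -235.    3.]
scene nSr [472.   2.   1.] [473.   0.   3.]
scene cup [ 471. -450.   31.] [ 457. -446.    3.]
side cap [638. 248.  69.] [700. 189.   3.]
side relay [ 465. -220.   59.] [ 502. -308.    3.]
side nLR [663.   9.   4.] [664.   8.   3.]
side nSR [ 618. -237.    3.] [ 618. -237.    3.]
side nSr [471.  -3.   2.] [471.  -2.   3.]
side nLr [459. 218.   3.] [459. 218.   3.]
side hs [618. 281.  28.] [640. 261.   3.]
```

View pics/crop1.png

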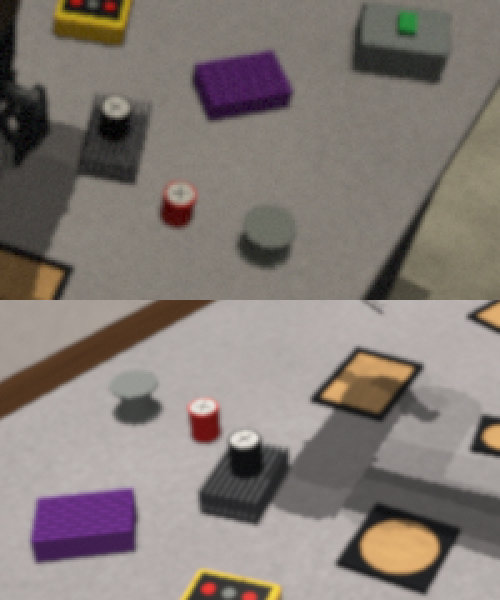

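The crop confirms it: the black can stands on the dark grey finned block, while the purple block, the grey case and the red can are look-alikes. Next is the wrist camera.

```bash
cat >> h.py <<'E'
from scipy.spatial.transform import Rotation as R
def wrist():
    s=arm.read_state(); v=grab('wrist'); T=np.eye(4); T[:3,:3]=R.from_quat(s['ee_rot']).as_matrix(); T[:3,3]=s['position']
    v['world_to_cam']=np.linalg.inv(T@v['mount']); np.savez('/tmp/wrist.npz',**{k:np.array(x) for k,x in v.items()}); return v,s
E
python3 - <<'E'
from h import *
v,s=wrist(); print(v['mount'].round(3).tolist(),v['K'][0,0]); print(np.linalg.inv(v['world_to_cam']).round(2).tolist())
for p in [(0,0),(639,0),(0,479),(639,479)]: print(p,onplane(v,p,3).round(0))
cv2.imwrite('pics/w0.png',v['image'][:,:,::-1])
E
```

```text
[[0.001, -0.965, -0.262, 66.042], [1.0, 0.001, -0.0, -0.004], [0.001, -0.262, 0.965, -142.216], [0.0, 0.0, 0.0, 1.0]] 405.7905033536694
[[-1.0, -0.0, -0.0, 624.74], [-0.0, 0.97, 0.26, -65.98], [0.0, 0.26, -0.97, 372.56], [0.0, 0.0, 0.0, 1.0]]
(0, 0) [ 886. -168.    3.]
(639, 0) [ 367. -168.    3.]
(0, 479) [986. 311.   3.]
(639, 479) [268. 312.   3.]
```

View pics/w0.png

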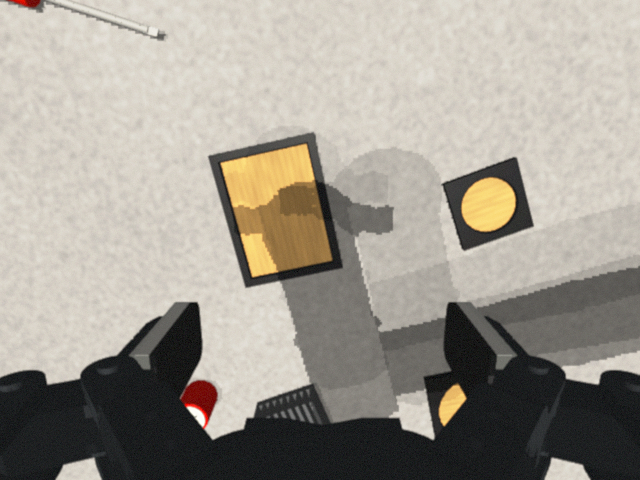

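The wrist view shows the large rect nest at (275,210), the small round nest at (488,204), the heat sink fins at (295,405), and the red can at (200,400). I'll compute the nests' poses from this view and then move over pile 1.

```bash
cat >> h.py <<'E'
def tan(v,z=3,amin=300,rmax=375):
    h=cv2.cvtColor(v['image'],cv2.COLOR_RGB2HSV); m=((h[...,0]>8)&(h[...,0]<28)&(h[...,1]>90)&(h[...,2]>45)).astype(np.uint8)
    m=cv2.morphologyEx(m,cv2.MORPH_CLOSE,np.ones((5,5)))
    for c in cv2.findContours(m,0,1)[0]:
        if cv2.contourArea(c)<amin: continue
        q=np.array([onplane(v,p,z)[:2] for p in cv2.convexHull(c)[:,0].astype(float)],np.float32); (x,y),(a,b),t=cv2.minAreaRect(q)
        print('px',c[:,0].mean(0).round(),'centre',round(x,1),round(y,1),'size',round(a,1),round(b,1),'edge-a angle',round(t,1))
E
python3 - <<'E'
from h import *
for n in('wrist','scene','side'):
    print(n); tan(dict(np.load(f'/tmp/{n}.npz')),amin=300 if n=='wrist' else 100)
E
```

```text
wrist
px [450. 404.] centre 490.1 214.0 size 51.5 24.9 edge-a angle 59.1
px [488. 204.] centre 471.6 0.4 size 51.6 50.6 edge-a angle 49.4
px [277. 210.] centre 665.8 7.9 size 81.2 113.6 edge-a angle 12.3
scene
px [263. 476.] centre 822.4 -517.6 size 64.0 23.3 edge-a angle 34.6
px [272. 322.] centre 622.2 -235.7 size 64.9 50.2 edge-a angle 83.9
px [225. 289.] centre 470.6 -231.9 size 64.5 65.1 edge-a angle 47.0
px [343. 260.] centre 666.2 8.9 size 85.3 117.8 edge-a angle 12.2
px [282. 228.] centre 472.7 0.3 size 54.5 53.5 edge-a angle 34.4
px [322. 182.] centre 467.0 193.9 size 28.7 57.6 edge-a angle 85.0
px [380. 132.] centre 498.4 462.2 size 89.8 208.4 edge-a angle 21.3
px [ 34. 102.] centre -492.5 -62.3 size 53.9 157.6 edge-a angle 68.4
px [328.  76.] centre 215.3 589.2 size 143.1 142.1 edge-a angle 13.7
px [94. 90.] centre -393.7 92.1 size 321.1 329.3 edge-a angle 89.6
px [598.  53.] centre 916.9 1210.9 size 312.2 92.2 edge-a angle 0.6
px [201.  23.] centre -323.5 578.2 size 109.7 232.1 edge-a angle 36.3
px [139.  33.] centre -507.5 394.5 size 159.0 324.1 edge-a angle 40.3
px [50. 16.] centre -866.6 291.2 size 193.4 316.8 edge-a angle 0.2
px [12.  3.] centre -1008.7 249.0 size 104.0 71.8 edge-a angle 34.0
side
px [220. 383.] centre 517.3 436.8 size 98.1 200.5 edge-a angle 21.5
px [319. 323.] centre 460.4 217.8 size 83.3 80.7 edge-a angle 37.4
px [372. 268.] centre 470.7 -1.1 size 52.4 54.4 edge-a angle 65.2
px [304. 241.] centre 664.6 7.2 size 86.1 119.8 edge-a angle 12.5
px [418. 222.] centre 477.9 -250.1 size 61.8 95.4 edge-a angle 26.2
px [370. 207.] centre 621.0 -237.7 size 66.5 53.1 edge-a angle 83.2
px [163. 226.] centre 991.7 14.3 size 1180.1 63.3 edge-a angle 90.0
px [527. 136.] centre 431.6 -1062.2 size 310.0 316.7 edge-a angle 0.4
```

servo_tool --pt "0 0.183 0.055 0 0 0 1" --pt "0 0.183 0.055 0 0 0 1" --pt "0 0.183 0.055 0 0 0 1" --pt "0 0.183 0.055 0 0 0 1" --pt "0 0.183 0.055 0 0 0 1" --pt "0 0.183 0.055 0 0 0 1" --pt "0 0 0 0 0 0 1" --pt "0 0 0 0 0 0 1"

```text
clock: 1.15
position: [624.7, 329.4, 329.3]
ee_rot: [0.707, -0.707, -0.0, 0.001]
contact_force: [-0.2, 0.2, -0.4]
gripper_width: 85.6
grasp_force: 0.0
```

```bash
python3 - <<'E'
from h import *
v,s=wrist(); tan(v); cv2.imwrite('pics/w1.png',v['image'][:,:,::-1])
import shutil; shutil.copy('/tmp/wrist.npz','/tmp/w1.npz')
E
```

```text
px [414. 279.] centre 500.5 454.5 size 90.9 193.8 edge-a angle 21.3
px [473.  87.] centre 461.3 218.4 size 80.6 79.6 edge-a angle 0.1
```

View pics/w1.png

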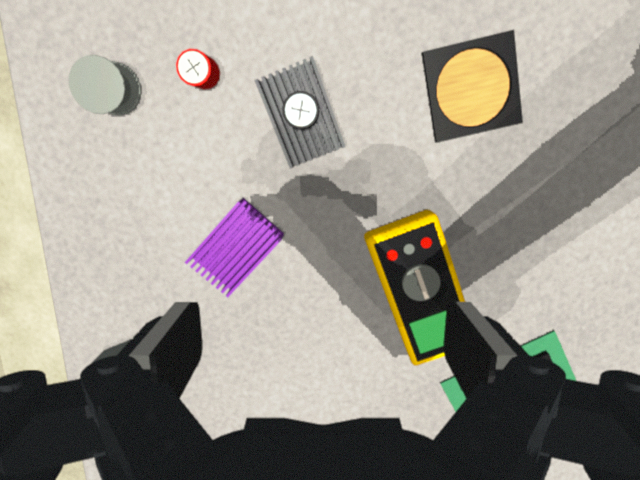

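The wrist view shows the capacitor top at (301,110) and heat sink corners at about (257,80), (312,58), (345,147) and (292,166). The large round nest is at (473,87). The red can at (195,68) and the purple block at (235,248) are to be avoided.

```bash
cat >> h.py <<'E'
def blob(v,p,f,k=3):
    "contour of mask f(hsv,rgb) containing/nearest p"
    h=cv2.cvtColor(v['image'],cv2.COLOR_RGB2HSV).astype(int); m=f(h).astype(np.uint8)
    if k: m=cv2.morphologyEx(m,cv2.MORPH_CLOSE,np.ones((k,k)))
    cs=[c for c in cv2.findContours(m,0,1)[0] if cv2.contourArea(c)>15]
    return max(cs,key=lambda c:cv2.pointPolygonTest(c,p,True))
def mid(c): return np.array(cv2.minEnclosingCircle(c)[0])
def tri(obs):
    A=np.zeros((3,3));b=np.zeros(3)
    for v,uv in obs:
        o,d=ray(v,uv); d=d/np.linalg.norm(d); P=np.eye(3)-np.outer(d,d); A+=P;b+=P@o
    X=np.linalg.solve(A,b); return X.round(1),[round(float(np.linalg.norm(np.cross(X-o,d/np.linalg.norm(d)))),1) for o,d in (ray(*q) for q in obs)]
E
python3 - <<'E'
from h import *
L=lambda n:dict(np.load(f'/tmp/{n}.npz')); w,sc,sd=L('w1'),L('scene'),L('side')
obs=[]
for v,p,t in((w,(301,110),190),(sc,(386,182),110),(sd,(243,268),110)):
    c=blob(v,p,lambda h:(h[...,2]>t)&(h[...,1]<60),0); e=cv2.fitEllipse(c); print(e); obs.append((v,e[0]))
print('cap top',tri(obs),tri(obs[:2]),onplane(w,obs[0][1],70).round(1))
c=blob(w,(280,120),lambda h:(h[...,2]<125)&(h[...,1]<60),5)
r=cv2.minAreaRect(c); print(cv2.boxPoints(r).round(1).tolist(),cv2.contourArea(c))
for z in(30,):
  q=np.array([onplane(w,p,z)[:2] for p in cv2.convexHull(c)[:,0].astype(float)],np.float32); print(cv2.minAreaRect(q))
  for p in [(257,80),(312,58),(345,147),(292,166)]: print(onplane(w,p,z).round(1))
C=cloud(w); 
for p in [(301,110),(275,95),(310,75),(300,150),(325,140),(290,140),(195,68),(473,87),(435,60),(590,100)]: print(p,C[p[1],p[0]].round(1))
E
```

```text
((273.22833251953125, 175.80618286132812), (460.64654541015625, 641.2372436523438), 80.06574249267578)
((324.8491516113281, 291.34820556640625), (427.5473937988281, 707.2168579101562), 82.00032806396484)
((359.0738220214844, 302.8035888671875), (454.8580017089844, 679.9274291992188), 70.65132141113281)
cap top (array([ 598.4,  111.8, -125.5]), [234.1, 135.5, 148.5]) (array([ 630.9,  232.4, -415.3]), [158.7, 158.7]) [673.  306.3  70. ]
[[257.3999938964844, 80.19999694824219], [310.8999938964844, 60.70000076293945], [342.70001220703125, 147.8000030517578], [289.20001220703125, 167.39999389648438]] 4316.0
((647.5337524414062, 247.03433227539062), (58.27967834472656, 92.89226531982422), 20.950214385986328)
[691.3 213.7  30. ]
[635.2 192.9  30. ]
[600.6 280.1  30. ]
[657.3 300.1  30. ]
(301, 110) [644.8 244.7  71.5]
(275, 95) [675.9 226.2   6.8]
(310, 75) [637.3 208.8  29.9]
(300, 150) [648.5 283.3  28.9]
(325, 140) [621.9 272.9  30.4]
(290, 140) [659.8 273.2  17.8]
(195, 68) [750.4 203.9  40.8]
(473, 87) [461.  217.4   2.5]
(435, 60) [505.  190.8   5.5]
(590, 100) [329.3 230.4  -0.9]
```

```bash
cat >> h.py <<'E'
def comp(v,p,f,k=0):
    h=cv2.cvtColor(v['image'],cv2.COLOR_RGB2HSV).astype(int); m=f(h).astype(np.uint8)
    if k: m=cv2.morphologyEx(m,cv2.MORPH_CLOSE,np.ones((k,k)))
    l=cv2.connectedComponents(m,connectivity=4)[1]; ys,xs=np.nonzero(l); i=np.argmin((xs-p[0])**2+(ys-p[1])**2)
    return max(cv2.findContours((l==l[ys[i],xs[i]]).astype(np.uint8),0,1)[0],key=cv2.contourArea)
E
python3 - <<'E'
from h import *
L=lambda n:dict(np.load(f'/tmp/{n}.npz')); w,sc,sd=L('w1'),L('scene'),L('side')
obs=[]
for v,p,t in((w,(306,105),150),(sc,(384,184),90),(sd,(241,268),90)):
    c=comp(v,p,lambda h:(h[...,2]>t)&(h[...,1]<60)); c=cv2.convexHull(c); e=cv2.fitEllipse(c); print(np.round(e[0],1),np.round(e[1],1)); obs.append((v,e[0]))
print('cap top',tri(obs),tri(obs[:2]),onplane(w,obs[0][1],70).round(1))
E
```

```text
[300.2 109.5] [31.9 33.6]
[380.7 258.9] [ 556.5 1007.4]Traceback (most recent call last):
  File "<stdin>", line 5, in <module>
cv2.error: OpenCV(4.12.0) /io/opencv/modules/imgproc/src/shapedescr.cpp:361: error: (-201:Incorrect size of input array) There should be at least 5 points to fit the ellipse in function 'fitEllipseNoDirect'
```

servo_tool --pt "0.0237 -0.0927 -0.171 0 0 0 1" --pt "0.0237 -0.0927 -0.171 0 0 0 1" --pt "0.0237 -0.0927 -0.171 0 0 0 1" --pt "0 0 0 0 0 0 1" --pt "0 0 0 0 0 0 1"

```text
clock: 1.82
position: [647.4, 245.3, 177.9]
ee_rot: [-0.707, 0.707, -0.001, 0.001]
contact_force: [-0.5, 0.0, 0.7]
gripper_width: 85.4
grasp_force: 0.0
```

```bash
python3 - <<'E'
from h import *
L=lambda n:dict(np.load(f'/tmp/{n}.npz')); w=L('w1')
v,s=wrist(); cv2.imwrite('pics/w2.png',v['image'][:,:,::-1]); obs=[]
C=cloud(v); print(s['position'],C[235:246,315:326].mean((0,1)).round(1))
p=w['world_to_cam']
for a,q in((w,(306,105)),(v,(326,236))):
    c=cv2.convexHull(comp(a,q,lambda h:(h[...,2]>150)&(h[...,1]<60))); e=cv2.fitEllipse(c); print(np.round(e[0],1),np.round(e[1],1)); obs.append((a,e[0]))
print('cap top',tri(obs),[onplane(a,q,70).round(1) for a,q in obs])
E
```

```text
[647.37683163 245.30781383 177.94920704] [649.3 245.7  74.3]
[300.2 109.5] [31.9 33.6]
[283.6 149.4] [549.1 774.7]
cap top (array([ 685.1,  216.6, -290.7]), [23.2, 23.2]) [array([645.6, 244.2,  70. ]), array([671.2, 190.4,  70. ])]
```

View pics/w2.png

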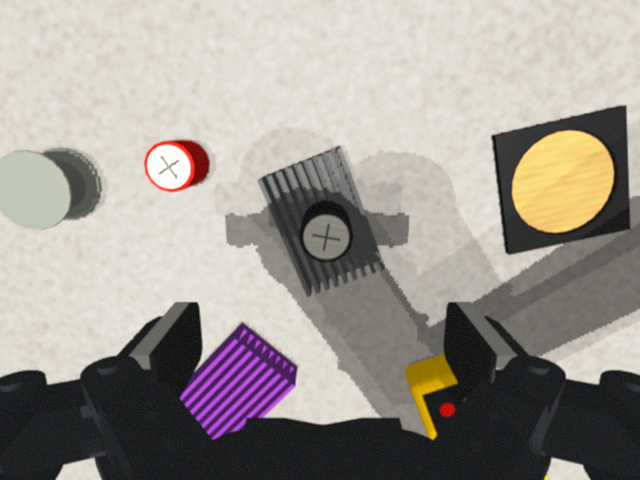

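The capacitor top is at (326,237), now in the gripper's shadow. The heat sink corners are at (260,180), (340,147), (382,266) and (308,294).

```bash
python3 - <<'E'
from h import *
w,v=[dict(np.load(f'/tmp/{n}.npz')) for n in('w1','wrist')]
c=cv2.convexHull(comp(v,(322,230),lambda h:(h[...,2]>95)&(h[...,1]<60))); e=cv2.fitEllipse(c); print(np.round(e[0],1),np.round(e[1],1))
q=e[0] if max(e[1])<70 else (326,237.)
print(tri([(w,(300.2,109.5)),(v,q)]),onplane(v,q,70).round(1))
for a,b in zip([(257,80),(312,58),(345,147),(292,166)],[(260,180),(340,147),(382,266),(308,294)]): print(tri([(w,a),(v,b)]),onplane(v,b,30).round(1))
E
```

```text
[325.8 236.5] [43.9 45.1]
(array([645.6, 244.3,  71.4]), [0.1, 0.1]) [645.7 244.6  70. ]
(array([691.9, 213.6,  29.4]), [0.6, 0.6]) [692.4 213.5  30. ]
(array([635.3, 191.1,  18.7]), [0.1, 0.1]) [635.7 190.6  30. ]
(array([601. , 280.7,  21.5]), [0.8, 0.8]) [603.1 278.1  30. ]
(array([658.1, 300.1,  31.5]), [0.9, 0.9]) [659.1 300.8  30. ]
```

servo_tool --pt "-0.004 -0.004 -0.15 0 0 0 1" --pt "0 0 -0.15 0 0 0 1" --pt "0 0 -0.12 0 0 0 1" --pt "0 0 -0.04 0 0 0 1" --pt "0 0 0 0 0 0 1" --pt "0 0 0 0 0 0 0" --pt "0 0 0 0 0 0 0" --pt "0 0 0 0 0 0 0" --pt "0 0 0 0 0 0 0" --pt "0 0 0 0 0 0 0"

```text
clock: 3.12
position: [645.8, 245.2, 39.8]
ee_rot: [0.707, -0.707, 0.0, -0.001]
contact_force: [-0.4, 0.0, 5.4]
gripper_width: 32.3
grasp_force: 59.7
```

servo_tool --pt "0 0 0.1 0 0 0 0" --pt "0 0 0.1 0 0 0 0" --pt "-0.0969 -0.1358 0 0 0 0 0" --pt "-0.0969 -0.1358 0 0 0 0 0" --pt "-0.0969 -0.1358 0 0 0 0 0" --pt "-0.0969 -0.1358 0 0 0 0 0" --pt "-0.0969 -0.1358 0 0 0 0 0" --pt "-0.0969 -0.1358 0 0 0 0 0" --pt "0 0 -0.1 0 0 0 0" --pt "0 0 -0.1 0 0 0 0" --pt "0 0 -0.05 0 0 0 0" --pt "0 0 0 0 0 0 0" --pt "0 0 0 0 0 0 0"

```text
clock: 4.75
position: [471.0, 0.5, 23.8]
ee_rot: [0.707, -0.707, 0.0, -0.0]
contact_force: [-0.1, -0.2, -0.5]
gripper_width: 32.6
grasp_force: 59.7
```

servo_tool --pt "0 0 -0.02 0 0 0 0" --pt "0 0 -0.01 0 0 0 0" --pt "0 0 -0.003 0 0 0 0" --pt "0 0 0 0 0 0 0" --pt "0 0 0 0 0 0 0"

```text
clock: 5.38
position: [470.8, 0.4, 13.6]
ee_rot: [0.707, -0.707, 0.0, -0.0]
contact_force: [-0.7, -0.4, -1.3]
gripper_width: 32.1
grasp_force: 59.7
```

servo_tool --pt "0 0 -0.003 0 0 0 0" --pt "0 0 0 0 0 0 0"

```text
clock: 5.62
position: [470.8, 0.4, 12.8]
ee_rot: [0.707, -0.707, 0.0, -0.0]
contact_force: [-1.4, 0.6, 0.4]
gripper_width: 32.4
grasp_force: 59.9
```

servo_tool --pt "0 0 -0.003 0 0 0 0" --pt "0 0 0 0 0 0 0"

```text
clock: 5.88
position: [470.8, 0.4, 12.7]
ee_rot: [0.707, -0.707, 0.0, -0.0]
contact_force: [-3.5, 0.2, 10.7]
gripper_width: 32.2
grasp_force: 60.6
```

servo_tool --pt "0 0 0 0 0 0 0.7" --pt "0 0 0 0 0 0 0.9" --pt "0 0 0 0 0 0 1" --pt "0 0 0.1 0 0 0 1" --pt "0 0 0.15 0 0 0 1" --pt "0.0973 0.137 0.1 0 0 0 1" --pt "0.0973 0.137 0.1 0 0 0 1" --pt "0.0973 0.137 0.1 0 0 0 1" --pt "0.0973 0.137 0.07 0 0 0.061 1" --pt "0.0973 0.137 0 0 0 0.061 1" --pt "0.0973 0.137 0 0 0 0.061 1" --pt "0 0 0 0 0 0 1" --pt "0 0 0 0 0 0 1"

```text
clock: 7.5
position: [645.3, 246.6, 196.7]
ee_rot: [0.824, -0.567, -0.0, 0.001]
contact_force: [0.2, -0.7, 0.0]
gripper_width: 85.5
grasp_force: 0.0
```

```bash
python3 - <<'E'
from h import *
v,s=wrist(); cv2.imwrite('pics/w3.png',v['image'][:,:,::-1]); C=cloud(v); print(s['position'],R.from_quat(s['ee_rot']).as_matrix()[:,1])
c=comp(v,(320,240),lambda h:(h[...,2]<110)&(h[...,1]<60),3); print(cv2.boundingRect(c),cv2.boxPoints(cv2.minAreaRect(c)).round().tolist())
m=(C[...,2]>20)&(C[...,2]<45)&(np.hypot(C[...,0]-646,C[...,1]-246)<75); P=C[m]
print(P[P[:,2]>26][:,2].mean(),cv2.minAreaRect(P[:,:2].astype(np.float32)))
sc=grab('scene'); cv2.imwrite('pics/s1.png',cv2.resize(sc['image'][180:330,180:380,::-1],(640,480),interpolation=3))
E
```

```text
[645.25283507 246.61060834 196.7205842 ] [-0.93396804 -0.35735062  0.00206013]
(0, 153, 640, 327) [[-0.0, 153.0], [639.0, 153.0], [639.0, 479.0], [0.0, 479.0]]
29.581859618484586 ((647.452880859375, 246.62184143066406), (64.25016784667969, 95.94843292236328), 21.172630310058594)
```

View pics/w3.png

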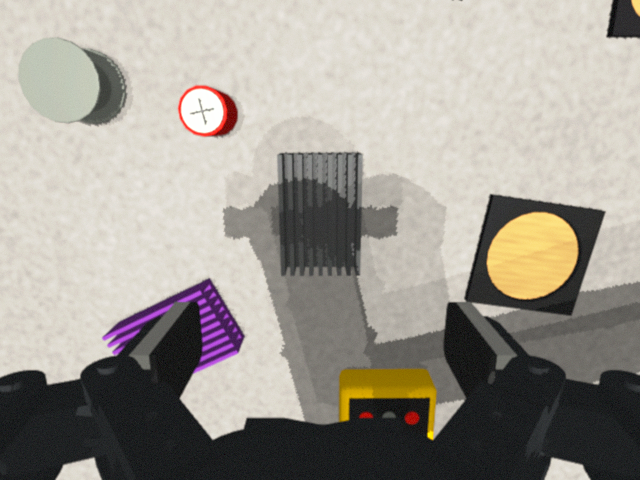

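View pics/s1.png

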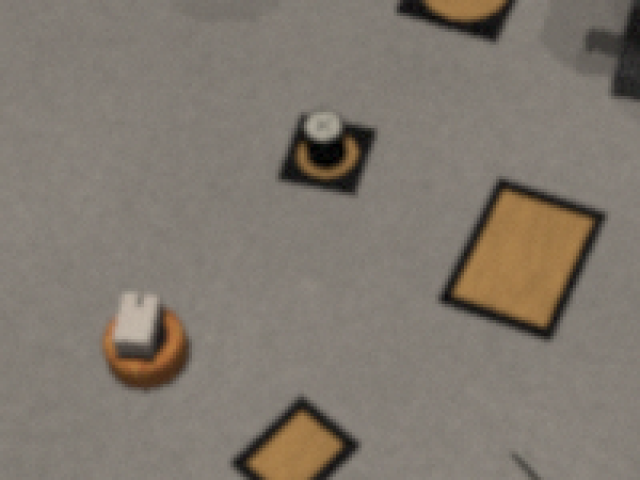

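Scene crop: the capacitor stands in the small round nest, and the relay is on the toroid. Wrist: the heat sink at (320,213) is aligned with the fingers, and its depth outline is 64x96 with its top at 29.6. I'll grasp it next.

servo_tool --pt "0.006 0 -0.18 0 0 0 1" --pt "0 0 -0.18 0 0 0 1" --pt "0 0 -0.18 0 0 0 1" --pt "0 0 -0.08 0 0 0 1" --pt "0 0 -0.03 0 0 0 1" --pt "0 0 0 0 0 0 1" --pt "0 0 0 0 0 0 0.8" --pt "0 0 0 0 0 0 0.4" --pt "0 0 0 0 0 0 0.4" --pt "0 0 0 0 0 0 0.4"

```text
clock: 8.85
position: [648.6, 247.5, 5.1]
ee_rot: [0.824, -0.566, 0.001, -0.001]
contact_force: [-0.9, 0.0, 6.5]
gripper_width: 63.1
grasp_force: 70.0
```

servo_tool --pt "0 0 0.06 0 0 0 0.2" --pt "0 0 0.12 0 0 0 0.2" --pt "0.0119 -0.1597 0 0 0 0 0.2" --pt "0.0119 -0.1597 0 0 0 -0.025 0.2" --pt "0.0119 -0.1597 0 0 0 -0.025 0.2" --pt "0.0119 -0.1597 0 0 0 -0.025 0.2" --pt "0.0119 -0.1597 0 0 0 0 0.2" --pt "0 0 -0.06 0 0 0 0.2" --pt "0 0 -0.03 0 0 0 0.2" --pt "0 0 0 0 0 0 0.2" --pt "0 0 0 0 0 0 0.2"

```text
clock: 10.22
position: [665.8, 8.6, 30.0]
ee_rot: [0.78, -0.626, 0.0, -0.0]
contact_force: [0.2, -0.1, -3.1]
gripper_width: 62.4
grasp_force: 69.0
```

```bash
python3 - <<'E'
from h import *
v,s=wrist(); R_=R.from_quat(s['ee_rot']).as_matrix(); print(s['position'],np.degrees(np.arctan2(-R_[1,1],-R_[0,1])))
sd=grab('side'); C=cloud(sd); 
m=(C[...,2]>12)&(C[...,2]<75)&(np.hypot(C[...,0]-666,C[...,1]-8)<70)
a=cv2.resize(sd['image'][180:330,200:400,::-1],(640,480),interpolation=3); b=v['image'][:,:,::-1]
cv2.imwrite('pics/s2.png',np.hstack([cv2.resize(a,(400,300)),cv2.resize(b,(400,300))]))
E
```

```text
[665.79951      8.61730377  29.97545016] 12.48584854114838
```

View pics/s2.png

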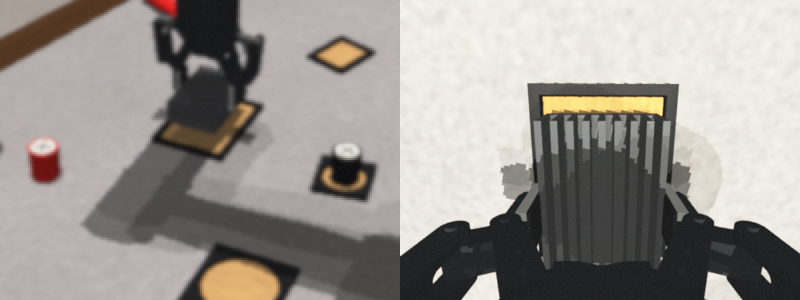

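The heat sink is held level and square above its nest; the wrist half shows it at (600,190), parallel to the recess. I'll lower it now.

servo_tool --pt "0 -0.002 -0.03 0 0 0 0.2" --pt "0 0 -0.02 0 0 0 0.2" --pt "0 0 -0.01 0 0 0 0.2" --pt "0 0 -0.005 0 0 0 0.2" --pt "0 0 0 0 0 0 0.2" --pt "0 0 0 0 0 0 0.2"

```text
clock: 11.08
position: [665.7, 6.8, 10.5]
ee_rot: [0.779, -0.627, 0.0, -0.0]
contact_force: [0.6, 0.0, -4.0]
gripper_width: 62.9
grasp_force: 69.0
```

servo_tool --pt "0 0 -0.004 0 0 0 0.2" --pt "0 0 0 0 0 0 0.2"

```text
clock: 11.32
position: [665.4, 6.8, 9.0]
ee_rot: [0.779, -0.627, -0.0, 0.0]
contact_force: [-1.0, 0.1, -2.1]
gripper_width: 62.5
grasp_force: 69.0
```

servo_tool --pt "0 0 -0.003 0 0 0 0.2" --pt "0 0 0 0 0 0 0.2"

```text
clock: 11.58
position: [665.6, 6.8, 8.2]
ee_rot: [0.779, -0.627, 0.0, -0.0]
contact_force: [0.1, 0.1, -2.7]
gripper_width: 62.7
grasp_force: 69.0
```

servo_tool --pt "0 0 -0.002 0 0 0 0.2" --pt "0 0 0 0 0 0 0.2"

```text
clock: 11.82
position: [665.6, 6.8, 8.2]
ee_rot: [0.779, -0.627, 0.0, -0.0]
contact_force: [-1.2, 0.1, 1.5]
gripper_width: 62.7
grasp_force: 69.6
```

servo_tool --pt "0 0 0 0 0 0 0.8" --pt "0 0 0 0 0 0 1" --pt "0 0 0 0 0 0 1" --pt "0 0 0.05 0 0 0 1" --pt "0 0 0.15 0 0 0 1" --pt "0 0 0.2 0 0 0 1" --pt "-0.104 -0.1475 0.12 0 0 -0.054 1" --pt "-0.104 -0.1475 0.12 0 0 -0.055 1" --pt "-0.104 -0.1475 0.12 0 0 0 1" --pt "-0.104 -0.1475 0.12 0 0 0 1" --pt "0 0 0 0 0 0 1" --pt "0 0 0 0 0 0 1"

```text
clock: 13.32
position: [545.2, -163.3, 266.5]
ee_rot: [-0.706, 0.708, -0.0, 0.001]
contact_force: [-0.6, -0.1, -0.6]
gripper_width: 85.4
grasp_force: 0.0
```

```bash
python3 - <<'E'
from h import *
v,s=wrist(); cv2.imwrite('pics/w4.png',v['image'][:,:,::-1]); C=cloud(v); print(s['position'],s['ee_rot'].round(4)); tan(v)
import shutil; shutil.copy('/tmp/wrist.npz','/tmp/w4.npz')
for lo,hi,c,r in((48,70,(466,-224),40),(24,36,(466,-224),50),(20,40,(666,8),75)):
    m=(C[...,2]>lo)&(C[...,2]<hi)&(np.hypot(C[...,0]-c[0],C[...,1]-c[1])<r); P=C[m]; print(len(P),np.median(P[:,2]) if len(P) else 0,cv2.minAreaRect(P[:,:2].astype(np.float32)) if len(P)>10 else '')
E
```

```text
[ 545.22824313 -163.28436678  266.49085958] [-7.062e-01  7.080e-01 -2.000e-04  6.000e-04]
px [388. 338.] centre 473.1 -4.3 size 50.9 41.4 edge-a angle 20.8
px [238. 335.] centre 648.0 4.4 size 45.8 113.5 edge-a angle 12.4
px [402. 124.] centre 470.1 -233.7 size 67.3 67.9 edge-a angle 67.6
px [243. 122.] centre 621.9 -236.6 size 61.2 47.1 edge-a angle 83.6
1917 57.4773992021851 ((471.7695007324219, -233.2423553466797), (29.35149383544922, 42.926700592041016), 29.446170806884766)
1993 29.402750948950484 ((473.4300537109375, -233.21607971191406), (63.31673812866211, 63.749942779541016), 55.12769317626953)
3895 31.44669448333235 ((665.3551635742188, 6.718048095703125), (64.60953521728516, 97.47612762451172), 12.114113807678223)
```

View pics/w4.png

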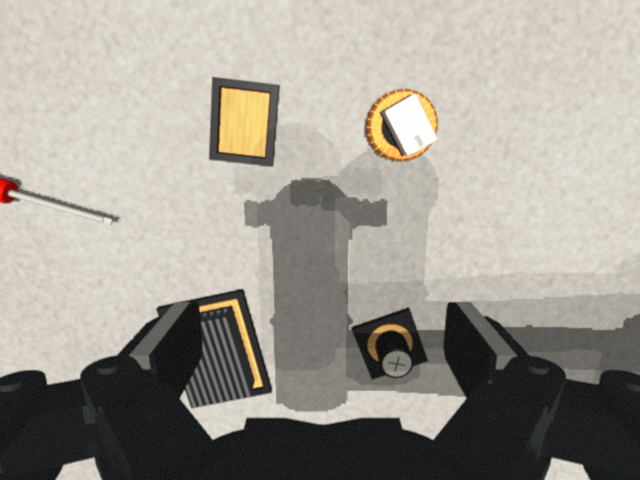

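The heat sink sits square in its nest, at (665,7) and 12.1°. The relay top is at px (410,124), the toroid at (402,124), and the small rect nest at (243,122). I'll hover over the relay aligned with it, which also gives a second view.

servo_tool --pt "-0.0612 -0.0583 -0.0842 0 0 0.0642 1" --pt "-0.0612 -0.0583 -0.0842 0 0 0.0642 1" --pt "-0.0612 -0.0583 -0.0842 0 0 0.0642 1" --pt "-0.0612 -0.0583 -0.0842 0 0 0.0642 1" --pt "0 0 0 0 0 0 1" --pt "0 0 0 0 0 0 1"

```text
clock: 14.12
position: [473.3, -232.8, 165.0]
ee_rot: [0.863, -0.505, 0.0, 0.0]
contact_force: [-0.2, -0.3, 0.3]
gripper_width: 85.1
grasp_force: 0.0
```

```bash
python3 - <<'E'
from h import *
v,s=wrist(); C=cloud(v); M=R.from_quat(s['ee_rot']).as_matrix(); print(s['position'],np.degrees(np.arctan2(-M[1,1],-M[0,1])))
import shutil; shutil.copy('/tmp/wrist.npz','/tmp/w5.npz'); cv2.imwrite('pics/w5.png',v['image'][:,:,::-1])
for lo,hi,r in((48,66,40),(22,36,50)):
    m=(C[...,2]>lo)&(C[...,2]<hi)&(np.hypot(C[...,0]-472,C[...,1]+233)<r); P=C[m]; print(len(P),np.median(P[:,2]),cv2.minAreaRect(P[:,:2].astype(np.float32)))
w=dict(np.load('/tmp/w4.npz')); obs=[]
for a in(w,v):
    p=a['world_to_cam']@[471.8,-233.2,58,1]; p=a['K']@p[:3]; p=p[:2]/p[2]
    h=cv2.cvtColor(a['image'],cv2.COLOR_RGB2HSV); print(p,h[int(p[1]),int(p[0])])
    t=h[int(p[1]),int(p[0]),2]*.8; c=comp(a,p,lambda h:(h[...,2]>t)&(h[...,1]<40)); r=cv2.minAreaRect(c); print(np.round(r[0],1),np.round(r[1],1)); obs.append((a,r[0]))
print(tri(obs))
E
```

```text
[ 473.30334306 -232.79912801  164.9621308 ] 29.33095959700271
3005 57.52545555490869 ((471.767578125, -233.7020263671875), (28.954124450683594, 42.671844482421875), 29.909889221191406)
3147 29.421109059845094 ((474.6177978515625, -235.4923095703125), (64.22688293457031, 59.41596984863281), 31.679946899414062)
[411.1736267  125.11004039] [  0   0 254]
[319.5 191. ] [382. 639.]
[325.11181714 238.78825517] [ 13  34 135]
[319.5 219.5] [439. 639.]
(array([ 528.5, -263.9,  375.5]), [42.3, 42.3])
```

View pics/w5.png

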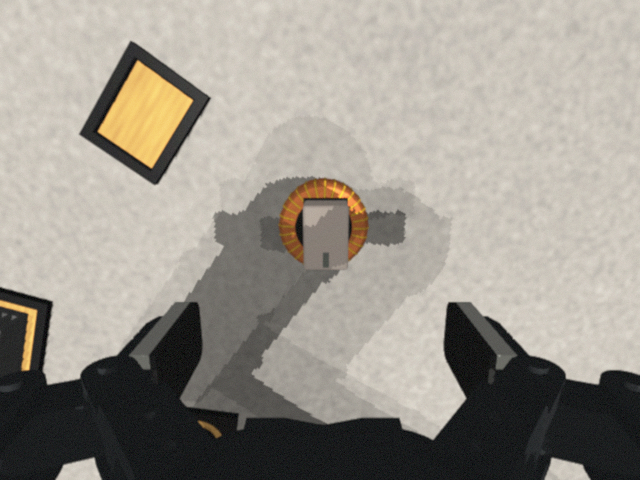

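The relay is at (325,235), aligned with the fingers, and its top is at 57.5 mm in both views. I'll grasp it.

servo_tool --pt "-0.004 -0.002 -0.15 0 0 0 1" --pt "0 0 -0.15 0 0 0 1" --pt "0 0 -0.09 0 0 0 1" --pt "0 0 -0.035 0 0 0 1" --pt "0 0 0 0 0 0 0.5" --pt "0 0 0 0 0 0 0.2" --pt "0 0 0 0 0 0 0.1" --pt "0 0 0 0 0 0 0.1" --pt "0 0 0 0 0 0 0.1"

```text
clock: 15.3
position: [472.0, -234.1, 38.8]
ee_rot: [0.863, -0.505, 0.001, -0.0]
contact_force: [-0.4, 0.7, 6.0]
gripper_width: 28.5
grasp_force: 60.2
```

servo_tool --pt "0 0 0.08 0 0 0 0.1" --pt "0 0 0.12 0 0 0 0.1" --pt "0.1 -0.0015 0 0 0 -0.0623 0.1" --pt "0.1 -0.0015 0 0 0 -0.0623 0.1" --pt "0.1 -0.0015 0 0 0 -0.0623 0.1" --pt "0.1 -0.0015 0 0 0 -0.0623 0.1" --pt "0.1 -0.0015 0 0 0 -0.0623 0.1" --pt "0 0 -0.15 0 0 0 0.1" --pt "0 0 -0.09 0 0 0 0.1" --pt "0 0 0 0 0 0 0.1" --pt "0 0 0 0 0 0 0.1"

```text
clock: 16.68
position: [621.7, -236.4, 26.5]
ee_rot: [-0.667, 0.745, -0.001, 0.0]
contact_force: [0.3, 0.4, 0.5]
gripper_width: 28.8
grasp_force: 59.5
```

```bash
python3 - <<'E'
from h import *
v,s=wrist(); M=R.from_quat(s['ee_rot']).as_matrix(); print(s['position'],np.degrees(np.arctan2(-M[1,1],-M[0,1])))
cv2.imwrite('pics/w6.png',v['image'][100:460,100:540,::-1])
E
```

```text
[ 621.65442874 -236.43031443   26.52652657] -6.366072795832577
```

View pics/w6.png

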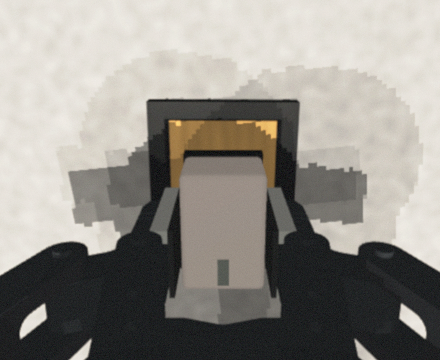

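The relay is held upright and square with its recess in the crop, at (222,220). I'll lower it.

servo_tool --pt "0 0 -0.03 0 0 0 0.1" --pt "0 0 -0.01 0 0 0 0.1" --pt "0 0 -0.003 0 0 0 0.1" --pt "0 0 0 0 0 0 0.1" --pt "0 0 0 0 0 0 0.1"

```text
clock: 17.35
position: [621.0, -236.2, 12.6]
ee_rot: [-0.667, 0.745, -0.0, 0.0]
contact_force: [0.2, 0.3, -0.3]
gripper_width: 28.5
grasp_force: 59.5
```

servo_tool --pt "0 0 -0.002 0 0 0 0.1" --pt "0 0 0 0 0 0 0.1"

```text
clock: 17.6
position: [621.0, -236.2, 12.0]
ee_rot: [-0.667, 0.745, -0.0, 0.0]
contact_force: [-0.1, -0.1, -0.4]
gripper_width: 28.8
grasp_force: 59.5
```

servo_tool --pt "0 0 -0.002 0 0 0 0.1" --pt "0 0 0 0 0 0 0.1"

```text
clock: 17.85
position: [621.0, -236.1, 11.9]
ee_rot: [-0.667, 0.745, -0.0, 0.0]
contact_force: [-0.6, 1.0, 4.0]
gripper_width: 28.3
grasp_force: 60.0
```

servo_tool --pt "0 0 -0.002 0 0 0 0.1" --pt "0 0 0 0 0 0 0.1"

```text
clock: 18.1
position: [621.0, -236.1, 11.9]
ee_rot: [-0.667, 0.745, -0.0, 0.0]
contact_force: [-2.0, 0.2, 6.3]
gripper_width: 28.7
grasp_force: 60.5
```

servo_tool --pt "0 0 0 0 0 0 0.7" --pt "0 0 0 0 0 0 1" --pt "0 0 0 0 0 0 1" --pt "0 0 0.05 0 0 0 1" --pt "0 0 0.15 0 0 0 1" --pt "0 0 0.2 0 0 0 1" --pt "-0.164 0.003 0.05 0 0 0.055 1" --pt "-0.164 0.003 0.05 0 0 0 1" --pt "-0.164 0.003 0.05 0 0 0 1" --pt "0 0 0 0 0 0 1" --pt "0 0 0 0 0 0 1"

```text
clock: 19.48
position: [474.1, -233.6, 176.9]
ee_rot: [-0.707, 0.708, -0.001, 0.001]
contact_force: [0.9, -0.2, -0.4]
gripper_width: 85.4
grasp_force: 0.0
```

```bash
python3 - <<'E'
from h import *
v,s=wrist(); C=cloud(v); print(s['position'])
for lo,hi,c,r in((22,36,(473,-233),50),(20,40,(622,-236),50)):
    m=(C[...,2]>lo)&(C[...,2]<hi)&(np.hypot(C[...,0]-c[0],C[...,1]-c[1])<r); P=C[m]; print(len(P),np.median(P[:,2]) if len(P) else 0,cv2.minAreaRect(P[:,:2].astype(np.float32)) if len(P) else '',cv2.minEnclosingCircle(P[:,:2].astype(np.float32)))
cv2.imwrite('pics/w7.png',v['image'][:,:,::-1])
E
```

```text
[ 474.06385758 -233.6431438   176.87871376]
5696 29.757954436470754 ((473.164306640625, -233.4806365966797), (63.84459686279297, 64.00372314453125), 74.70548248291016) ((473.1009826660156, -233.2763671875), 32.37940216064453)
2625 30.521479130425462 ((620.7161865234375, -235.3740234375), (43.52622604370117, 29.68522071838379), 83.69999694824219) ((620.8998413085938, -235.34674072265625), 25.361616134643555)
```

View pics/w7.png

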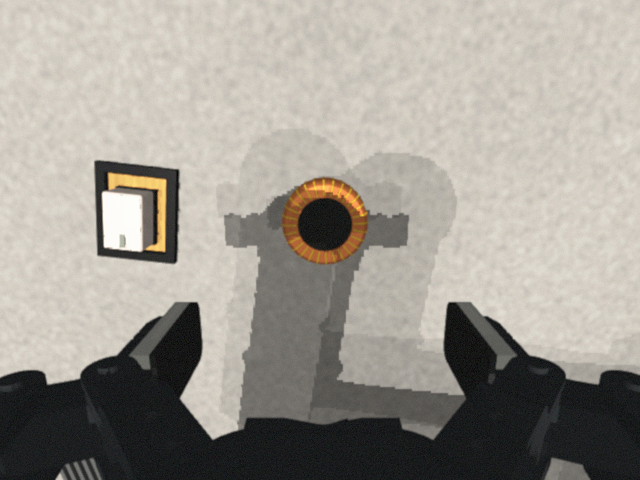

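The relay stands square in its nest at (133,215). The toroid is at (325,221), centre (473.2,-233.4), top 29.8. I'll grasp it.

servo_tool --pt "-0.003 0.001 -0.15 0 0 0 1" --pt "0 0 -0.2 0 0 0 1" --pt "0 0 -0.15 0 0 0 1" --pt "0 0 -0.06 0 0 0 1" --pt "0 0 -0.027 0 0 0 1" --pt "0 0 0 0 0 0 1" --pt "0 0 0 0 0 0 1"

```text
clock: 20.4
position: [473.4, -233.3, 0.4]
ee_rot: [-0.707, 0.707, -0.001, 0.001]
contact_force: [-0.1, -0.7, -0.4]
gripper_width: 85.4
grasp_force: 0.0
```

servo_tool --pt "0 0 0 0 0 0 0.8" --pt "0 0 0 0 0 0 0.3" --pt "0 0 0 0 0 0 0.3" --pt "0 0 0 0 0 0 0.3"

```text
clock: 20.9
position: [473.1, -233.3, 1.2]
ee_rot: [-0.707, 0.707, -0.001, 0.001]
contact_force: [-1.3, 1.0, 6.1]
gripper_width: 62.1
grasp_force: 64.6
```

servo_tool --pt "0 0 0.06 0 0 0 0.2" --pt "0 0 0.15 0 0 0 0.2" --pt "0 0 0.19 0 0 0 0.2" --pt "-0.005 0.1882 0 0 0 0 0.2" --pt "-0.005 0.1882 0 0 0 0 0.2" --pt "-0.005 0.1882 0 0 0 0 0.2" --pt "-0.005 0.1882 0 0 0 0 0.2" --pt "-0.005 0.1882 0 0 0 0 0.2" --pt "-0.005 0.1882 0 0 0 0 0.2" --pt "-0.005 0.1882 0 0 0 0 0.2" --pt "-0.005 0.1882 0 0 0 0 0.2" --pt "0 0 -0.15 0 0 0 0.2" --pt "0 0 -0.12 0 0 0 0.2" --pt "0 0 -0.03 0 0 0 0.2" --pt "0 0 0 0 0 0 0.2" --pt "0 0 0 0 0 0 0.2"

```text
clock: 22.9
position: [461.4, 219.2, 31.1]
ee_rot: [-0.707, 0.708, -0.0, 0.002]
contact_force: [0.1, -0.1, -3.0]
gripper_width: 62.2
grasp_force: 67.8
```

servo_tool --pt "0 -0.003 -0.05 0 0 0 0.2" --pt "0 0 -0.02 0 0 0 0.2" --pt "0 0 -0.01 0 0 0 0.2" --pt "0 0 -0.004 0 0 0 0.2" --pt "0 0 0 0 0 0 0.2" --pt "0 0 0 0 0 0 0.2"

```text
clock: 23.65
position: [460.5, 217.8, 4.5]
ee_rot: [-0.707, 0.708, -0.0, 0.0]
contact_force: [-0.2, 0.1, -3.4]
gripper_width: 62.4
grasp_force: 67.7
```

servo_tool --pt "0 0 -0.003 0 0 0 0.2" --pt "0 0 0 0 0 0 0.2"

```text
clock: 23.9
position: [460.6, 217.8, 4.2]
ee_rot: [-0.707, 0.707, -0.0, 0.0]
contact_force: [-2.0, -0.6, 3.2]
gripper_width: 62.2
grasp_force: 68.4
```

Contact. I'll release, retreat and check all four.

servo_tool --pt "0 0 0 0 0 0 0.8" --pt "0 0 0 0 0 0 1" --pt "0 0 0 0 0 0 1" --pt "0 0 0.05 0 0 0 1" --pt "0 0 0.15 0 0 0 1" --pt "0 0 0.2 0 0 0 1" --pt "0.1 0 0.2 0 0 0 1" --pt "0.1 0 0.2 0 0 0 1" --pt "0.1 0 0.15 0 0 0 1" --pt "0 0 0 0 0 0 1" --pt "0 0 0 0 0 0 1"

```text
clock: 25.28
position: [545.4, 217.2, 280.1]
ee_rot: [-0.706, 0.708, 0.0, -0.0]
contact_force: [-0.2, 0.2, -1.3]
gripper_width: 85.4
grasp_force: 0.0
```

```bash
python3 - <<'E'
from h import *
v,s=wrist(); print(s['position']); sd=grab('side'); sc=grab('scene'); 
for n,a in(('wrist',v),('side',sd),('scene',sc)):
  C=cloud(a)
  for k,lo,hi,c,r in(('tor',25,37,(461,218),50),('cap',37,50,(472,0),35),('hs',20,40,(666,8),70),('rel',24,38,(621,-236),40)):
    m=(C[...,2]>lo)&(C[...,2]<hi)&(np.hypot(C[...,0]-c[0],C[...,1]-c[1])<r); P=C[m]
    if len(P)>40: print(n,k,len(P),np.median(P[:,2]).round(1),[np.round(x,1) for x in cv2.minAreaRect(P[:,:2].astype(np.float32))])
f=lambda a:cv2.resize(a['image'][:,:,::-1],(400,300),interpolation=3)
cv2.imwrite('pics/end.png',np.vstack([np.hstack([f(sd),f(sc)]),np.hstack([f(v),cv2.resize(sd['image'][180:360,240:480,::-1],(400,300),interpolation=3)])]))
E
```

```text
[545.43802879 217.23780784 280.0699478 ]
wrist tor 3324 32.6 [array([461. , 217.4]), array([63.6, 63.6]), np.float64(6.8)]
wrist hs 1148 31.1 [array([657.6,  44.9]), array([65. , 20.9]), np.float64(10.8)]
side tor 597 32.5 [array([458. , 218.8]), array([62.9, 63.9]), np.float64(22.8)]
side cap 135 42.6 [array([469.2,   0.5]), array([34.5, 34.7]), np.float64(84.9)]
side hs 693 30.8 [array([664.2,   8. ]), array([ 66.8, 102.6]), np.float64(13.8)]
side rel 112 29.8 [array([ 619.1, -234. ]), array([47.6, 31.6]), np.float64(86.2)]
scene tor 294 32.1 [array([464.5, 215.3]), array([61.7, 63.9]), np.float64(18.4)]
scene cap 120 42.7 [array([473.2,  -2. ]), array([33.1, 36. ]), np.float64(68.4)]
scene hs 717 30.8 [array([667.3,   7.5]), array([ 65.6, 103. ]), np.float64(12.8)]
scene rel 215 30.5 [array([ 622.9, -235.5]), array([45.2, 31.8]), np.float64(85.1)]
```

View pics/end.png

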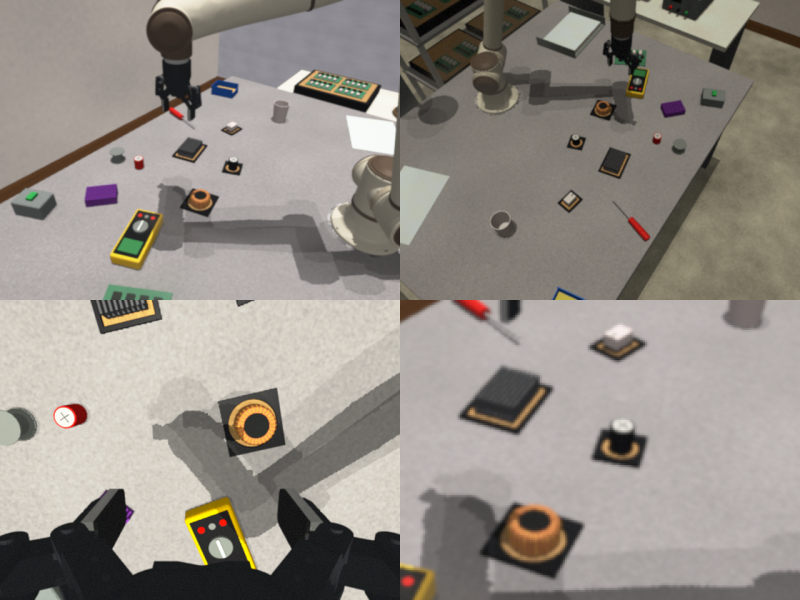

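All four parts stand upright and flat in their own nests, with tops at 32.5, 42.6, 31 and 30.5 mm. The multimeter and cup haven't moved. I'll hand the job in.

```bash
python3 -c "
from bench import arm
print(arm.job_done())"
```

```text
the job is handed in; nothing more can be done
None
```

I handed the job in at about 25 s on the robot clock, with all four parts upright, flat and square in their matching nests, and the multimeter and cup left where they were.

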